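# Lock the stop of the bread slicing guide

### The arm

A 7-joint arm with a two-finger parallel gripper is mounted at the origin on the work surface. World frame = base frame: x ahead of the robot, y to its left, z up, the work surface at z = 0. Lengths are in m, angles in rad, forces in N, time in s.
With the tool pointing down it reaches from about 0.4 to 0.75 m from the base axis. Payload 19.5 kg.
Tool frame: the origin (TCP) lies midway between the tips of the shut fingers; the grasp point (between the pads) lies 19 mm behind it (bot.tcp_to_grasp is the distance from the TCP to the grasp point, in m); z points along the fingers, x is the direction in which the jaws open and shut, and the axes are right-handed (so a half turn about z gives the same grasp; the last joint's range is limited). The gripper opens to 85 mm and grips with 20 to 120 N. Pads are 22 mm wide; open, the fingers measure 114 mm over their backs; the gripper's body (76 mm by 85 mm) begins 54 mm behind the grasp point. The pads swing forward as they close: fully open they stand 13 mm farther back than shut.
Start: joints at [1.213, 0.707, -0.028, 1.485, 0.022, 0.951, -0.075], TCP at [0.179, -0.547, 0.231] pointing down, gripper open.
Joint ranges: [-2.71, 2.71], [-0.32, 2.16], [-1.57, 1.52], [0, 2.45], [-1.46, 4.6], [0, 2.02], [-2.83, 2.83]. Speed limits (rad/s): [1.89, 1.89, 2.57, 2.57, 3.01, 3.01, 3.01].

### API

Orientations are given as a rotation vector (axis times angle).
In Python, from rig import bot gives the robot as it stands.
- The arm moves only by the tool servo_tool, never from a script. Its argument "moves" is a list of rows, each an object of numbers: "dx", "dy", "dz": the shift along the tool's x, y, z in mm; "spin": the turn about the tool's z in rad. A call has 1 to 20 rows; each row shifts and turns the commanded pose from where the row before left it, along the tool's axes as they then stand; what a row does not reach is not made up. A row lasts 1/8 s, in which the tool goes at most 62.5 mm and 10.7 degrees, less where a joint would pass 70% of its speed; a pose out of reach is approached as far as the arm can. A call is refused whole if a number of a shift passes 62.5 or a number of a turn 0.188, either way. A call with a gripper value outside its range is refused whole. "fingers" is the finger opening in mm, from 0 to 85.4, set as the call begins (left out, the last holds). The fingers move at their own pace and stop on an object; "grip_force" is the grip in N (left out, the last holds). Time passes only in rows, so rows that do not move let the fingers close. It gives the time, the measured TCP pose, the force and the opening at its end, in the units of the state.
- bot.sense(): the state, without advancing time (a new reading comes with each control period).
- bot.read_camera(name): name is "scene" or "side" or "wrist"; returns a dict with "color" (480x640x3 uint8, red, green, blue), "range_z" (480x640 float32, m along the optical axis (not along the pixel's ray), 0 where there is no reading), "mtx" (3x3 intrinsics, pixels), "k1" (the pictures are not rectified: a ray, as slopes to the right and down, at radius r is drawn at 1 + k1 r^2 times it, then the intrinsics apply), "origin" and "orientation" of the camera in the world; the wrist camera has in their place "hand_eye" (4x4, takes a point from camera to tool coordinates, whose origin is the TCP and whose axes are the tool frame's). Camera axes: x right, y down, z forward; pixel columns grow to the right and rows downward; lengths in m; the calibration is good to about 2 mm. A picture is of the moment at which its call begins: read the wrist's pose just before it.
- bot.hand_in(): hands the job in, once; it reports no verdict.
The state is a dict: "time": time; "joints": joint angles; "joint_vel": joint speeds; "joint_efforts": joint torques, N m; "eef_pos": TCP position; "tool_rot": TCP orientation; "force": force on the tool from outside, world axes, zero at the start; "torque": the same for the moment, N m; "finger_gap": finger opening in m.
Only numpy, scipy, OpenCV 4.12 (cv2) and the standard library are available. Lean on these libraries where they do the work, as an engineer would, in place of code of your own. Each camera call takes 0.05 s, during which the arm holds its last target.

### The job

Lock the sliding metal stop of the bread slicing guide, which already stands against the loaf: turn the T-bar knob on the stop's foot clockwise (seen from above) until it comes up firm, then give it another 30 degrees and let go of it there. Do not turn the round knob at the guide's other end, and do not shift the loaf.

Things in the scene. Friction and masses are not known exactly. Their poses are not given: they have to be found in the camera images.
- knob_grip (a point): Black T-bar knob on the stop's flat foot: upright bar 52 mm long, 14 thick, 40 tall, on a hub 34 across. Point: on its vertical turning axis, 80 mm above the table, 12 below the bar's top, 26 above the hub's. x axis along the bar, y across its thickness, z up. All else within 95 mm is lower than the hub; at 105, by the loaf, stands the stop's plate, top 105 above the table.
- stop_knob (a joint): Slack part of the T-bar knob's turn, rad, growing clockwise from above. Starts between 0.12 and 0.8 and ends at 0.9, where the knob comes up firm: up to there it turns against about 0.02 N m, then within 0.1 rad (a springy washer) the resistance rises to 0.35 N m and stays so. Falls if the knob is turned back.
- clamp_screw (a joint): Turn of the clamp screw under the T-bar knob, rad: 0 until the knob is firm (0.35 N m), afterwards it grows with the knob (clockwise from above; 30 degrees is 0.52). It stays where it is left; when let go, only the knob springs back by 0.1 rad with its washer.
- cheek_knob (a joint): Turn of the guide's other knob, rad, 0 at the start: round, black, 40 mm across with a fluted rim, its top 64 mm above the table, at the guide's other end beyond the loaf, 350 to 420 mm from the T-bar knob. To be left alone.
- loaf: Golden-brown loaf 160 mm long, 95 wide, 75 tall, 0.35 to 0.7 kg, lying on the wooden guide board, one end 2 to 4 mm from the stop's plate. Origin: centre of its underside, 20 mm above the table, about 198 mm from the T-bar knob's axis. Its y axis runs along the guide, away from the stop. To be left where it is.

How it is judged:
At the end, for the whole second after the job is handed in: The clamp screw has been turned 0.33 to 0.72 rad (about 30 degrees, give or take 11) past the point where the knob came up firm; the knob has not been turned back (its slack still taken up to within 0.15 rad) and is at rest (value of joint stop_knob above 0.75 rad and value of joint clamp_screw between 0.33 and 0.72 rad and velocity of joint each of stop_knob, clamp_screw below 0.05 rad/s); the robot touches nothing.
It fails at once if the round knob at the guide's other end is turned by more than 0.2 rad either way (value of joint cheek_knob above 0.2 rad or value of joint cheek_knob below -0.2 rad).
It fails at once if the loaf is shifted by more than 20 mm (distance of loaf from where it was at the start of the episode above 0.02 m).
It also fails if it takes over 40 s, if anything falls off the work surface, if the arm or the gripper's body presses on something with over 40 N, if the wrist force passes 120 N, or if a joint passes its speed limit or range.

## Working session

There is one attempt and no reset: what is moved stays moved. The work goes in short steps, Python scripts to look and compute and a tool call to move; the robot and the scene stay as the last step left them, time stands still between calls to the robot, and variables do not carry over. Pictures are saved under pics/ and viewed, and the job is handed in when it is done.

Besides the shell and the picture viewer there is one more tool, called as name(argument=value, ...), one argument or row to a line, values as JSON. servo_tool: Moves the arm, as the interface text tells. Its arguments: {"type":"object","properties":{"moves":{"type":"array"},"fingers":{"type":"number"},"grip_force":{"type":"number"}},"required":["moves"]}

```bash
mkdir -p pics; ls; python3 - <<'E'
from rig import bot
import cv2,numpy as np
s=bot.sense();print(s)
for n in("scene","side","wrist"):
    c=bot.read_camera(n);np.savez(n+".npz",**c)
    cv2.imwrite(f"pics/{n}1.png",c["color"][:,:,::-1])
    print(n,c["mtx"],c["k1"],c.get("origin"),c.get("orientation"),c.get("hand_eye"))
E
```

```text
pics
{'time': 0.0, 'joints': array([ 1.21330824,  0.70710164, -0.02763808,  1.48499956,  0.02197233,
        0.95087862, -0.07549897]), 'joint_vel': array([ 1.13366893e-03, -1.03697357e-03,  2.75449710e-04,  7.45198131e-04,
        2.35735032e-05,  7.18917493e-04,  6.99195607e-04]), 'joint_efforts': array([-9.52005648e-04, -8.83210945e+01,  1.23435896e+00, -2.36171937e+01,
        1.68868928e-02,  6.45510096e-03,  3.10235315e-06]), 'eef_pos': array([ 0.17851017, -0.54631476,  0.2308279 ]), 'tool_rot': array([-2.54258809e+00,  1.84413436e+00,  1.37949569e-03]), 'force': array([ 0.41672523, -0.30182159,  0.47769643]), 'torque': array([ 0.02959107,  0.02781392, -0.02711827]), 'finger_gap': 0.08529660284628919}
scene [[555.08740334   0.         315.3228555 ]
 [  0.         555.08740334 239.05125035]
 [  0.           0.           1.        ]] 0.04609417408851024 [ 0.97257567 -0.21068804  0.68819804] [-2.24117211 -1.04391848  0.37891774] None
side [[586.89389769   0.         311.90242298]
 [  0.         586.89389769 238.08835232]
 [  0.           0.           1.        ]] -0.0206315859601849 [ 0.15535687 -0.33083449  0.59262374] [-2.09592637  0.84789416 -0.41909316] None
wrist [[399.38847005   0.         320.74851447]
 [  0.         399.38847005 238.20699944]
 [  0.           0.           1.        ]] -0.05342480573679982 None None [[ 9.99999573e-01 -2.54479721e-04 -8.88494276e-04 -1.46306981e-04]
 [ 5.10496320e-04  9.53474921e-01  3.01471914e-01 -7.67308032e-02]
 [ 7.70438520e-04 -3.01472239e-01  9.53474643e-01 -1.42846991e-01]
 [ 0.00000000e+00  0.00000000e+00  0.00000000e+00  1.00000000e+00]]
```

View pics/scene1.png

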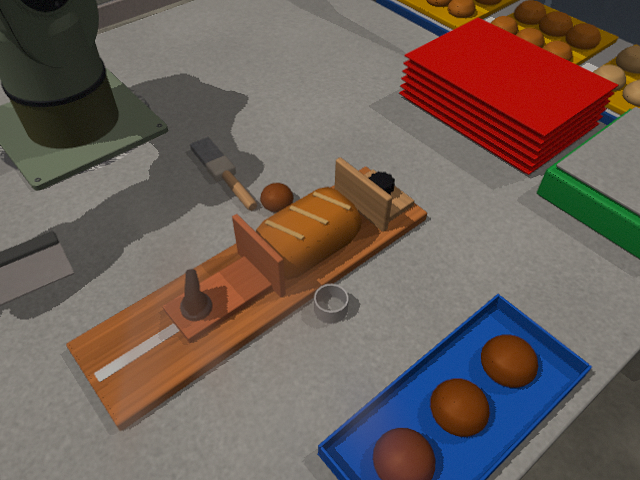

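View pics/side1.png

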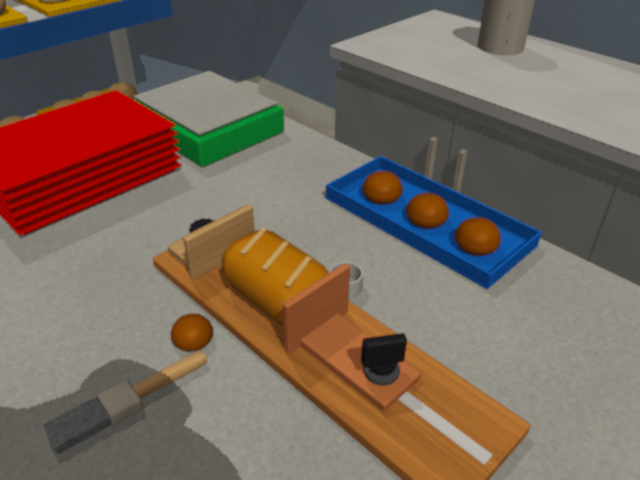

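View pics/wrist1.png

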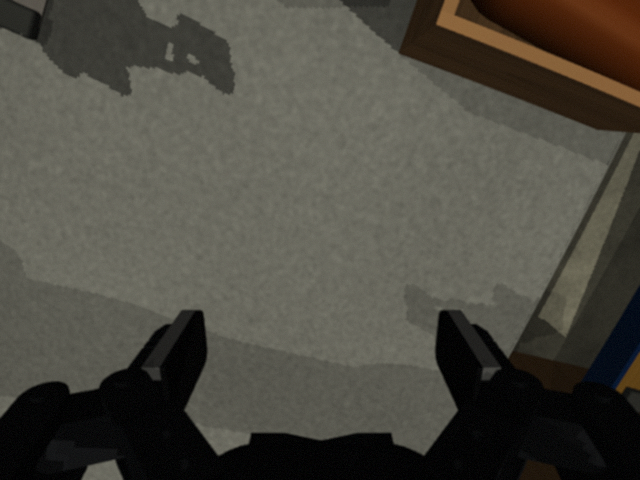

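The scene view shows the T-bar edge-on at (195,295). The side view shows it broadside at (383,352), and the round knob sits beyond the loaf. Next I'll measure the T-bar from the range data.

```bash
cat > h.py <<'E'
import numpy as np,cv2
from scipy.spatial.transform import Rotation as R
def cloud(c,T=None):
    K=c["mtx"];k1=float(c["k1"]);z=c["range_z"]
    v,u=np.mgrid[0:480,0:640].astype(float)
    p=np.stack([u.ravel(),v.ravel()],1)[:,None]
    d=np.array([k1,0,0,0,0])
    n=cv2.undistortPoints(p,K,d).reshape(480,640,2)
    P=np.dstack([n[...,0]*z,n[...,1]*z,z])
    if T is None:
        Rm=R.from_rotvec(c["orientation"]).as_matrix();t=c["origin"]
    else: Rm=T[:3,:3];t=T[:3,3]
    return P@Rm.T+t
def tool(s):
    T=np.eye(4);T[:3,:3]=R.from_rotvec(s["tool_rot"]).as_matrix();T[:3,3]=s["eef_pos"];return T
E
python3 - <<'E'
from h import *
for n,(u0,u1,v0,v1) in dict(scene=(175,220,262,325),side=(355,415,325,390)).items():
    c=dict(np.load(n+".npz"));W=cloud(c);a=W[v0:v1,u0:u1].reshape(-1,3);col=c["color"][v0:v1,u0:u1].reshape(-1,3).astype(int)
    m=(col.max(1)<90)&(a[:,2]>0.058)&(a[:,2]<.1);m&=(c["range_z"][v0:v1,u0:u1].ravel()>0)
    b=a[m];print(n,m.sum(),b.min(0),b.max(0),np.median(b,0))
    r=cv2.minAreaRect((b[:,:2]*1000).astype(np.float32));print(r, cv2.boxPoints(r))
    q=b[:,:2]-b[:,:2].mean(0);w,V=np.linalg.eigh(q.T@q);print("axis",np.degrees(np.arctan2(V[1,1],V[0,1])))
    t=b[b[:,2]>.0895];print("top",len(t),t.mean(0) if len(t) else 0, cv2.minAreaRect((t[:,:2]*1000).astype(np.float32)))
    h=a[(a[:,2]>.048)&(a[:,2]<.057)&(col.max(1)<110)];print('hub',len(h),h.mean(0),cv2.minAreaRect((h[:,:2]*1000).astype(np.float32)))
    # loaf plate and cheek
    print('z sample table', W[420,300] if n=='scene' else W[440,230])
E
python3 - <<'E'
import sys;sys.path.insert(0,'.')
import cv2
a=cv2.imread('pics/scene1.png')[250:340,150:270];b=cv2.imread('pics/side1.png')[315:405,330:450]
import numpy as np
cv2.imwrite('pics/crop.png',cv2.resize(np.hstack([a,b]),None,fx=3.3,fy=3.3))
E
```

```text
scene 564 [ 0.51425384 -0.0759457   0.05819698] [ 0.56126738 -0.0392913   0.09314082] [ 0.54811984 -0.06087239  0.08886817]
((538.2246704101562, -57.317466735839844), (15.681998252868652, 53.150508880615234), 56.30567169189453) [[511.76395  -49.098305]
 [555.9856   -78.58419 ]
 [564.6854   -65.53663 ]
 [520.46375  -36.050743]]
axis 143.39027026581962
top 256 [ 0.53867468 -0.05722166  0.09098533] ((538.4298706054688, -56.798614501953125), (13.28257942199707, 49.25393295288086), 54.991050720214844)
hub 174 [ 0.54450903 -0.05483987  0.05276983] ((543.4839477539062, -58.93540954589844), (34.42634963989258, 35.92784118652344), 71.70353698730469)
z sample table [ 7.44220662e-01 -3.92129459e-02  3.10816278e-04]
side 1166 [ 0.51219659 -0.07676834  0.05801602] [ 0.55914411 -0.04111209  0.0952023 ] [ 0.53221076 -0.0610979   0.08124398]
((534.9364624023438, -58.991477966308594), (13.915590286254883, 51.3937873840332), 54.14316940307617) [[510.03394  -49.578392]
 [551.68774  -79.682915]
 [559.839    -68.404564]
 [518.1852   -38.30004 ]]
axis 145.03695290401174
top 361 [ 0.53498867 -0.05942445  0.0922053 ] ((535.5795288085938, -58.98524475097656), (13.15489673614502, 50.34280776977539), 54.627437591552734)
hub 250 [ 0.52917602 -0.06575579  0.05387854] ((530.0642700195312, -66.34053039550781), (13.679021835327148, 48.545936584472656), 52.611820220947266)
z sample table [ 0.36015838  0.01413817 -0.00082004]
```

View pics/crop.png

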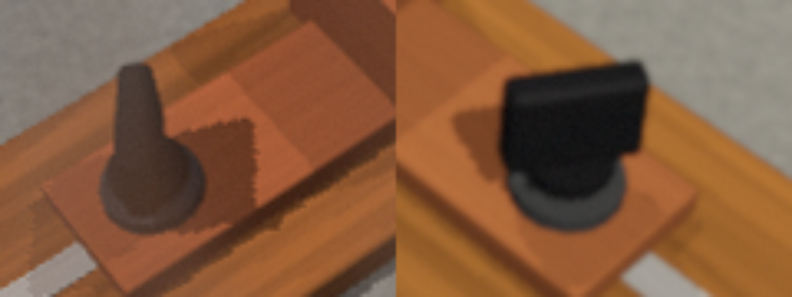

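```bash
python3 - <<'E'
from h import *
from rig import bot
T=tool(bot.sense());d=np.r_[.5365,-.058,.20]-T[:3,3];print(T.round(3));print("tool delta mm",T[:3,:3].T@d*1000)
x=T[:3,0];print("x angle",np.degrees(np.arctan2(x[1],x[0])),"target 55.1")
for n in("scene","side"):
    c=dict(np.load(n+".npz"));W=cloud(c);
    # loaf/plate high
    m=(c["range_z"]>0)&(W[...,2]>.075)&(W[...,2]<.12)&(np.hypot(W[...,0]-.5365,W[...,1]+.058)<.45)&(np.hypot(W[...,0]-.5365,W[...,1]+.058)>.06)
    p=W[m];d=p[:,:2]-[.5365,-.058];r=np.hypot(*d.T)
    e=(r>.15)&(r<.25);print(n,"guide dir",np.degrees(np.arctan2(*d[e].mean(0)[::-1])), e.sum())
E
```

```text
[[ 0.311 -0.951 -0.     0.179]
 [-0.951 -0.311  0.001 -0.546]
 [-0.001  0.    -1.     0.231]
 [ 0.     0.     0.     1.   ]]
tool delta mm [-353.0708119  -491.95158416   31.2114498 ]
x angle -71.90921259419962 target 55.1
scene guide dir 84.61756813095737 3128
side guide dir 91.3928043672236 3286
```

servo_tool(
  moves=[
    {"dx":-29.5,"dy":-41,"spin":0},
    {"dx":-29.5,"dy":-41},
    {"dx":-29.5,"dy":-41},
    {"dx":-29.5,"dy":-41},
    {"dx":-29.5,"dy":-41},
    {"dx":-29.5,"dy":-41},
    {"dx":-29.5,"dy":-41},
    {"dx":-29.5,"dy":-41},
    {"dx":-29.5,"dy":-41},
    {"dx":-29.5,"dy":-41},
    {"dx":-29.5,"dy":-41},
    {"dx":-28.5,"dy":-41},
    {},
  ],
)

```text
validation failed for argument at $.mo...
```

servo_tool(
  moves=[
    {"spin":-0.17},
    {"spin":-0.17},
    {"spin":-0.17},
    {"spin":-0.17},
    {"spin":-0.17},
    {"spin":-0.17},
    {"spin":-0.17},
    {"spin":-0.17},
    {"spin":-0.17},
    {"spin":-0.17},
    {"spin":-0.17},
    {"spin":-0.17},
    {"spin":-0.177},
    {},
  ],
)

```text
validation failed for argument at $.mo...
```

```bash
cat > look.py <<'E'
from h import *
from rig import bot
import sys
s=bot.sense();T=tool(s);c=bot.read_camera("wrist");np.savez("w2.npz",T=T,**c)
cv2.imwrite("pics/"+sys.argv[1],c["color"][:,:,::-1])
print(s["time"],s["joints"].round(3),T.round(4),s["force"],s["torque"],s["finger_gap"])
W=cloud(c,T@c["hand_eye"])
col=c["color"].astype(int);m=(c["range_z"]>0)&(W[...,2]>.085)&(W[...,2]<.1)&(np.hypot(W[...,0]-.5365,W[...,1]+.058)<.04)
v,u=np.where(m);b=W[m]
print(len(b),u.min() if len(u) else 0,u.max() if len(u) else 0,v.min() if len(u) else 0,v.max() if len(u) else 0)
if len(b): print(b.mean(0),cv2.minAreaRect((b[:,:2]*1000).astype(np.float32)))
E
python3 look.py w2.png
```

```text
0.15 [ 1.213  0.707 -0.028  1.485  0.022  0.951 -0.076] [[ 3.105e-01 -9.506e-01 -3.000e-04  1.785e-01]
 [-9.506e-01 -3.105e-01  7.000e-04 -5.464e-01]
 [-8.000e-04  0.000e+00 -1.000e+00  2.310e-01]
 [ 0.000e+00  0.000e+00  0.000e+00  1.000e+00]] [ 0.21836131 -0.01556424  0.46051643] [-0.04452895  0.01381186  0.0097041 ] 0.08549139982940825
0 0 0 0 0
```

View pics/w2.png

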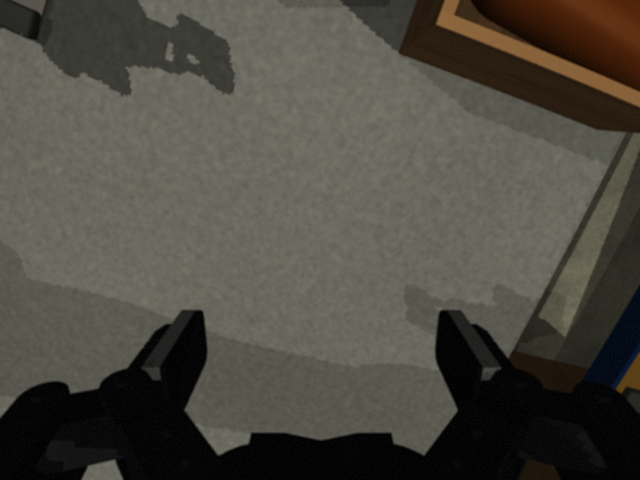

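The moves were refused, most likely because of the empty row or the missing keys. The picture is unchanged, so the arm hasn't moved. I'll resend with every key written out.

servo_tool(
  moves=[
    {"dx":-29.5,"dy":-41,"dz":0,"spin":0},
    {"dx":-29.5,"dy":-41,"dz":0,"spin":0},
    {"dx":-29.5,"dy":-41,"dz":0,"spin":0},
    {"dx":-29.5,"dy":-41,"dz":0,"spin":0},
    {"dx":-29.5,"dy":-41,"dz":0,"spin":0},
    {"dx":-29.5,"dy":-41,"dz":0,"spin":0},
    {"dx":-29.5,"dy":-41,"dz":0,"spin":0},
    {"dx":-29.5,"dy":-41,"dz":0,"spin":0},
    {"dx":-29.5,"dy":-41,"dz":0,"spin":0},
    {"dx":-29.5,"dy":-41,"dz":0,"spin":0},
    {"dx":-29.5,"dy":-41,"dz":0,"spin":0},
    {"dx":-28.5,"dy":-41,"dz":0,"spin":0},
  ],
)

```text
time: 1.7
eef_pos: [0.5374, -0.0567, 0.2313]
tool_rot: [2.543, -1.844, -0.0]
force: [0.2, -0.8, -0.1]
finger_gap: 0.0855
```

servo_tool(
  moves=[
    {"dx":0,"dy":0,"dz":0,"spin":-0.17},
    {"dx":0,"dy":0,"dz":0,"spin":-0.17},
    {"dx":0,"dy":0,"dz":0,"spin":-0.17},
    {"dx":0,"dy":0,"dz":0,"spin":-0.17},
    {"dx":0,"dy":0,"dz":0,"spin":-0.17},
    {"dx":0,"dy":0,"dz":0,"spin":-0.17},
    {"dx":0,"dy":0,"dz":0,"spin":-0.17},
    {"dx":0,"dy":0,"dz":0,"spin":-0.17},
    {"dx":0,"dy":0,"dz":0,"spin":-0.17},
    {"dx":0,"dy":0,"dz":0,"spin":-0.17},
    {"dx":0,"dy":0,"dz":0,"spin":-0.17},
    {"dx":0,"dy":0,"dz":0,"spin":-0.17},
    {"dx":0,"dy":0,"dz":0,"spin":-0.177},
    {"dx":0,"dy":0,"dz":0,"spin":0},
  ],
)

```text
time: 3.45
eef_pos: [0.5365, -0.0584, 0.2311]
tool_rot: [-2.786, -1.451, 0.0]
force: [-0.1, 0.0, 0.5]
finger_gap: 0.0856
```

```bash
python3 look.py w3.png
```

```text
3.45 [ 0.358  0.702 -0.591  1.605  0.449  0.975  0.581] [[ 5.729e-01  8.196e-01 -4.000e-04  5.365e-01]
 [ 8.196e-01 -5.729e-01  5.000e-04 -5.840e-02]
 [ 2.000e-04 -6.000e-04 -1.000e+00  2.311e-01]
 [ 0.000e+00  0.000e+00  0.000e+00  1.000e+00]] [-0.09965099  0.01288722  0.48442902] [-0.02434649  0.03701222 -0.06516916] 0.0856349531836076
1247 313 331 185 253
[ 0.53473538 -0.05607602  0.09151988] ((535.6481323242188, -56.876014709472656), (13.484416007995605, 51.071388244628906), 55.39093780517578)
```

View pics/w3.png

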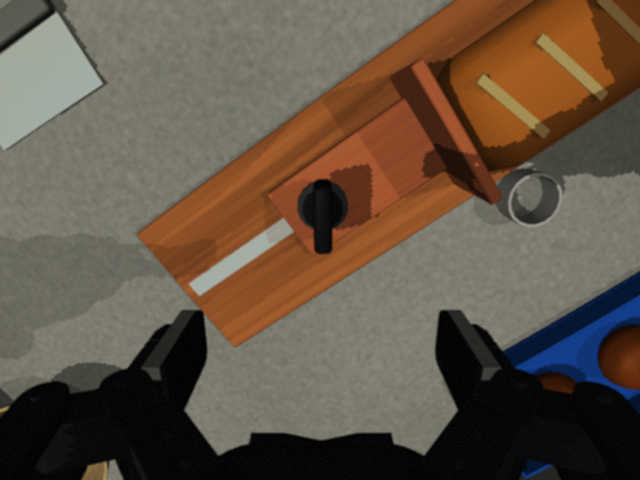

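The bar lies at (322,216), parallel to tool y, and the three views agree to about 2 mm. The plate is off to the upper right, clear of the fingers. I'll descend and grip.

servo_tool(
  moves=[
    {"dx":0.3,"dy":-0.8,"dz":20,"spin":0},
    {"dx":0,"dy":0,"dz":30,"spin":0},
    {"dx":0,"dy":0,"dz":30,"spin":0},
    {"dx":0,"dy":0,"dz":30,"spin":0},
    {"dx":0,"dy":0,"dz":25,"spin":0},
    {"dx":0,"dy":0,"dz":18,"spin":0},
    {"dx":0,"dy":0,"dz":14,"spin":0},
    {"dx":0,"dy":0,"dz":0,"spin":0},
    {"dx":0,"dy":0,"dz":0,"spin":0},
  ],
)

```text
time: 4.62
eef_pos: [0.5364, -0.0575, 0.0649]
tool_rot: [2.785, 1.452, 0.001]
force: [-0.7, -0.1, 0.9]
finger_gap: 0.0852
```

```bash
python3 look.py w4.png
```

```text
4.625 [ 0.27   0.933 -0.426  1.77   0.648  0.582  0.404] [[ 5.726e-01  8.198e-01  7.000e-04  5.364e-01]
 [ 8.198e-01 -5.726e-01 -1.000e-04 -5.750e-02]
 [ 4.000e-04  6.000e-04 -1.000e+00  6.490e-02]
 [ 0.000e+00  0.000e+00  0.000e+00  1.000e+00]] [-0.68050004 -0.08769086  0.89906399] [0.048844  0.0529786 0.035335 ] 0.08517674675897571
5416 300 342 274 410
[ 0.53317209 -0.05490629  0.09131084] ((535.6051025390625, -56.64598083496094), (14.014993667602539, 51.5018424987793), 55.87828826904297)
```

View pics/w4.png

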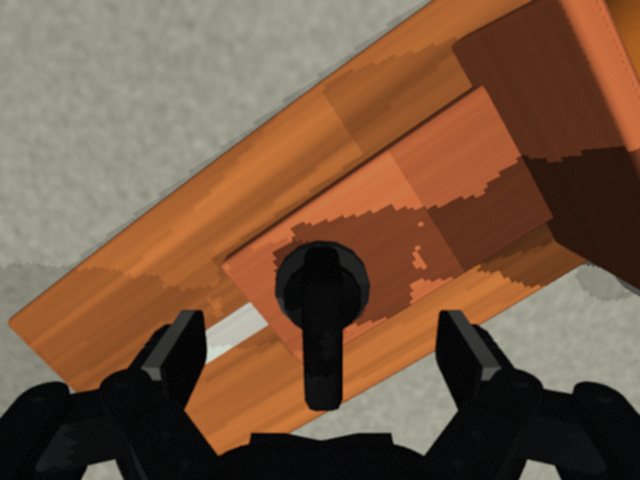

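The bar is midway between the pads at column 322 and still square to them. Closing now.

servo_tool(
  moves=[
    {"dx":0,"dy":0,"dz":0,"spin":0},
    {"dx":0,"dy":0,"dz":0,"spin":0},
    {"dx":0,"dy":0,"dz":0,"spin":0},
    {"dx":0,"dy":0,"dz":0,"spin":0},
    {"dx":0,"dy":0,"dz":0,"spin":0},
    {"dx":0,"dy":0,"dz":0,"spin":0},
    {"dx":0,"dy":0,"dz":0,"spin":0},
    {"dx":0,"dy":0,"dz":0,"spin":0},
  ],
  fingers=0,
  grip_force=60,
)

```text
time: 5.68
eef_pos: [0.5365, -0.0571, 0.0645]
tool_rot: [-2.785, -1.454, -0.002]
force: [1.9, 3.1, 5.1]
finger_gap: 0.0131
```

```bash
cat > st.py <<'E'
from h import *
from rig import bot
s=bot.sense();T=tool(s);print(s["time"],"yaw",np.arctan2(T[1,0],T[0,0]).round(4),T[:3,3].round(4),"F",s["force"].round(2),"M",s["torque"].round(3),"gap",s["finger_gap"],"eff",s["joint_efforts"].round(3)[4:], "j",s["joints"].round(2))
E
python3 st.py
```

```text
5.675 yaw 0.9622 [ 0.5365 -0.0571  0.0645] F [1.93 3.1  5.13] M [ 0.585 -0.386 -0.002] gap 0.013091022186669512 eff [ 0.272  0.846 -0.011] j [ 0.27  0.93 -0.43  1.77  0.65  0.58  0.4 ]
```

servo_tool(
  moves=[
    {"dx":0,"dy":0,"dz":0,"spin":0.05},
    {"dx":0,"dy":0,"dz":0,"spin":0.05},
    {"dx":0,"dy":0,"dz":0,"spin":0},
  ],
)

```text
time: 6.05
eef_pos: [0.5365, -0.0571, 0.0645]
tool_rot: [-2.855, -1.312, -0.001]
force: [1.1, 3.5, 5.4]
finger_gap: 0.013
```

```bash
python3 st.py
```

```text
6.05 yaw 0.8615 [ 0.5365 -0.0571  0.0645] F [1.11 3.47 5.39] M [ 0.621 -0.285  0.028] gap 0.012962468208412556 eff [ 0.064  0.745 -0.54 ] j [ 0.26  0.93 -0.4   1.77  0.62  0.57  0.33]
```

servo_tool(
  moves=[
    {"dx":0,"dy":0,"dz":0,"spin":0.05},
    {"dx":0,"dy":0,"dz":0,"spin":0.05},
    {"dx":0,"dy":0,"dz":0,"spin":0},
  ],
)

```text
time: 6.42
eef_pos: [0.5365, -0.0571, 0.0645]
tool_rot: [-2.916, -1.167, -0.002]
force: [1.3, 4.2, 5.0]
finger_gap: 0.0132
```

```bash
python3 st.py
```

```text
6.425 yaw 0.7615 [ 0.5365 -0.0571  0.0645] F [1.31 4.24 5.01] M [ 0.684 -0.305  0.002] gap 0.013240764968064126 eff [ 0.084  0.745 -0.532] j [ 0.24  0.93 -0.37  1.77  0.58  0.56  0.26]
```

servo_tool(
  moves=[
    {"dx":0,"dy":0,"dz":0,"spin":0.05},
    {"dx":0,"dy":0,"dz":0,"spin":0.05},
    {"dx":0,"dy":0,"dz":0,"spin":0},
  ],
)

```text
time: 6.8
eef_pos: [0.5365, -0.0571, 0.0645]
tool_rot: [-2.971, -1.02, -0.002]
force: [1.3, 2.6, 5.0]
finger_gap: 0.013
```

```bash
python3 st.py
```

```text
6.8 yaw 0.6615 [ 0.5365 -0.0571  0.0645] F [1.29 2.62 5.  ] M [ 0.667 -0.38   0.002] gap 0.012984981102171255 eff [ 0.104  0.748 -0.524] j [ 0.23  0.92 -0.35  1.77  0.55  0.54  0.19]
```

servo_tool(
  moves=[
    {"dx":0,"dy":0,"dz":0,"spin":0.05},
    {"dx":0,"dy":0,"dz":0,"spin":0.05},
    {"dx":0,"dy":0,"dz":0,"spin":0},
  ],
)

```text
time: 7.18
eef_pos: [0.5365, -0.057, 0.0645]
tool_rot: [-3.018, -0.87, -0.001]
force: [1.4, 2.8, 5.7]
finger_gap: 0.0127
```

```bash
python3 st.py
```

```text
7.175 yaw 0.5615 [ 0.5365 -0.057   0.0645] F [1.41 2.8  5.71] M [ 0.686 -0.325  0.007] gap 0.012719559011054114 eff [ 0.118  0.751 -0.522] j [ 0.22  0.92 -0.32  1.77  0.52  0.53  0.12]
```

servo_tool(
  moves=[
    {"dx":0,"dy":0,"dz":0,"spin":0.05},
    {"dx":0,"dy":0,"dz":0,"spin":0.05},
    {"dx":0,"dy":0,"dz":0,"spin":0},
  ],
)

```text
time: 7.55
eef_pos: [0.5365, -0.057, 0.0645]
tool_rot: [-3.058, -0.719, -0.001]
force: [1.8, 2.3, 5.6]
finger_gap: 0.0129
```

```bash
python3 st.py
```

```text
7.55 yaw 0.462 [ 0.5365 -0.057   0.0645] F [1.77 2.34 5.61] M [ 0.749 -0.333  0.356] gap 0.012910978874810849 eff [-0.145  0.725 -0.822] j [ 0.2   0.92 -0.3   1.77  0.48  0.52  0.06]
```

The torque rose from about 0 to 0.35 N m between yaw 0.56 and 0.46, so firm is at about 0.465. Now the further 0.52 rad, in two halves.

servo_tool(
  moves=[
    {"dx":0,"dy":0,"dz":0,"spin":0.05},
    {"dx":0,"dy":0,"dz":0,"spin":0.05},
    {"dx":0,"dy":0,"dz":0,"spin":0.05},
    {"dx":0,"dy":0,"dz":0,"spin":0.05},
    {"dx":0,"dy":0,"dz":0,"spin":0.05},
    {"dx":0,"dy":0,"dz":0,"spin":0},
  ],
)

```text
time: 8.3
eef_pos: [0.5365, -0.057, 0.0645]
tool_rot: [-3.124, -0.332, -0.001]
force: [1.5, 2.8, 5.6]
finger_gap: 0.0132
```

```bash
python3 st.py
```

```text
8.3 yaw 0.212 [ 0.5365 -0.057   0.0645] F [1.48 2.79 5.58] M [ 0.741 -0.338  0.322] gap 0.013171978058120459 eff [-0.121  0.739 -0.82 ] j [ 0.17  0.91 -0.23  1.77  0.39  0.5  -0.11]
```

servo_tool(
  moves=[
    {"dx":0,"dy":0,"dz":0,"spin":0.05},
    {"dx":0,"dy":0,"dz":0,"spin":0.05},
    {"dx":0,"dy":0,"dz":0,"spin":0.05},
    {"dx":0,"dy":0,"dz":0,"spin":0.05},
    {"dx":0,"dy":0,"dz":0,"spin":0.05},
    {"dx":0,"dy":0,"dz":0,"spin":0.02},
    {"dx":0,"dy":0,"dz":0,"spin":0},
    {"dx":0,"dy":0,"dz":0,"spin":0},
  ],
)

```text
time: 9.3
eef_pos: [0.5365, -0.057, 0.0645]
tool_rot: [-3.14, 0.09, -0.001]
force: [1.6, 3.2, 5.5]
finger_gap: 0.0132
```

```bash
python3 st.py; python3 look.py w5.png
```

```text
9.3 yaw -0.0572 [ 0.5365 -0.057   0.0645] F [1.61 3.2  5.49] M [ 0.919 -0.387  0.337] gap 0.013230904744821052 eff [ 0.188  0.804 -0.35 ] j [ 0.14  0.91 -0.17  1.77  0.29  0.48 -0.28]
9.3 [ 0.135  0.909 -0.167  1.774  0.286  0.481 -0.281] [[ 9.984e-01 -5.720e-02  9.000e-04  5.365e-01]
 [-5.720e-02 -9.984e-01  6.000e-04 -5.700e-02]
 [ 9.000e-04 -7.000e-04 -1.000e+00  6.450e-02]
 [ 0.000e+00  0.000e+00  0.000e+00  1.000e+00]] [1.61068718 3.20281579 5.49491897] [ 0.91858232 -0.38716338  0.33694685] 0.013230904744821052
6995 259 383 274 411
[ 0.53634288 -0.05192395  0.09164077] ((536.348388671875, -56.42375183105469), (39.27381134033203, 45.81887435913086), 35.55921936035156)
```

View pics/w5.png

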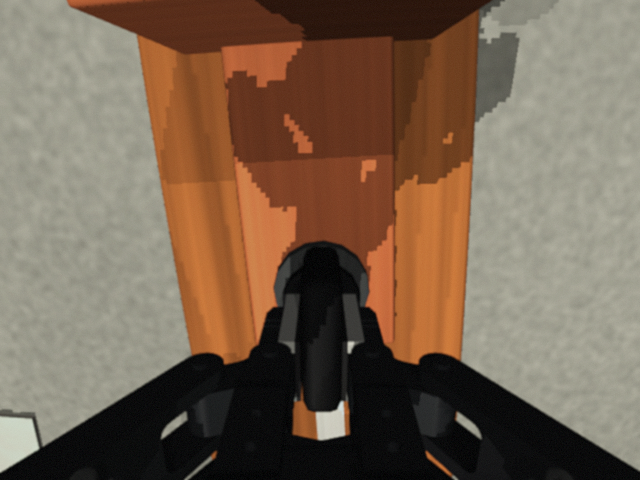

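The bar is still square in the pads, with no slip. I'll relax the washer gently by just under its 0.1 rad spring-back, then open and go up.

servo_tool(
  moves=[
    {"dx":0,"dy":0,"dz":0,"spin":-0.04},
    {"dx":0,"dy":0,"dz":0,"spin":-0.04},
    {"dx":0,"dy":0,"dz":0,"spin":0},
  ],
)

```text
time: 9.72
eef_pos: [0.5365, -0.057, 0.0645]
tool_rot: [-3.141, -0.036, -0.001]
force: [1.8, 3.7, 5.2]
finger_gap: 0.0132
```

```bash
python3 st.py
```

```text
9.725 yaw 0.0231 [ 0.5365 -0.057   0.0645] F [1.79 3.67 5.21] M [ 0.856 -0.405  0.085] gap 0.013159963558479128 eff [0.647 0.865 0.288] j [ 0.15  0.91 -0.19  1.77  0.32  0.49 -0.23]
```

servo_tool(
  moves=[
    {"dx":0,"dy":0,"dz":0,"spin":0},
    {"dx":0,"dy":0,"dz":0,"spin":0},
    {"dx":0,"dy":0,"dz":0,"spin":0},
    {"dx":0,"dy":0,"dz":0,"spin":0},
    {"dx":0,"dy":0,"dz":0,"spin":0},
    {"dx":0,"dy":0,"dz":0,"spin":0},
  ],
  fingers=60,
)

```text
time: 10.48
eef_pos: [0.5361, -0.0575, 0.0643]
tool_rot: [-3.141, -0.034, 0.0]
force: [0.1, -0.6, -0.0]
finger_gap: 0.0597
```

servo_tool(
  moves=[
    {"dx":0,"dy":0,"dz":-20,"spin":0},
    {"dx":0,"dy":0,"dz":-30,"spin":0},
    {"dx":0,"dy":0,"dz":-30,"spin":0},
    {"dx":0,"dy":0,"dz":-30,"spin":0},
    {"dx":0,"dy":0,"dz":-20,"spin":0},
    {"dx":0,"dy":0,"dz":-20,"spin":0},
    {"dx":0,"dy":0,"dz":0,"spin":0},
    {"dx":0,"dy":0,"dz":0,"spin":0},
  ],
)

```text
time: 11.48
eef_pos: [0.5359, -0.0575, 0.2137]
tool_rot: [-3.141, -0.035, 0.001]
force: [0.2, -0.2, -0.4]
finger_gap: 0.0601
```

```bash
python3 st.py; python3 look.py w6.png
```

```text
11.475 yaw 0.022 [ 0.5359 -0.0575  0.2137] F [ 0.16 -0.22 -0.36] M [-0.038  0.018 -0.017] gap 0.0601184456864117 eff [-0.001  0.066  0.013] j [ 0.2   0.68 -0.28  1.64  0.23  0.85 -0.15]
11.475 [ 0.196  0.683 -0.277  1.638  0.231  0.854 -0.152] [[ 9.998e-01  2.200e-02 -7.000e-04  5.359e-01]
 [ 2.200e-02 -9.998e-01  1.000e-04 -5.750e-02]
 [-7.000e-04 -1.000e-04 -1.000e+00  2.137e-01]
 [ 0.000e+00  0.000e+00  0.000e+00  1.000e+00]] [ 0.16148611 -0.2177249  -0.3599036 ] [-0.03832401  0.01772847 -0.01654656] 0.0601184456864117
1425 311 332 190 262
[ 0.5359748  -0.05517     0.09145939] ((536.050048828125, -56.92926788330078), (14.019657135009766, 52.215518951416016), 2.936119794845581)
```

View pics/w6.png

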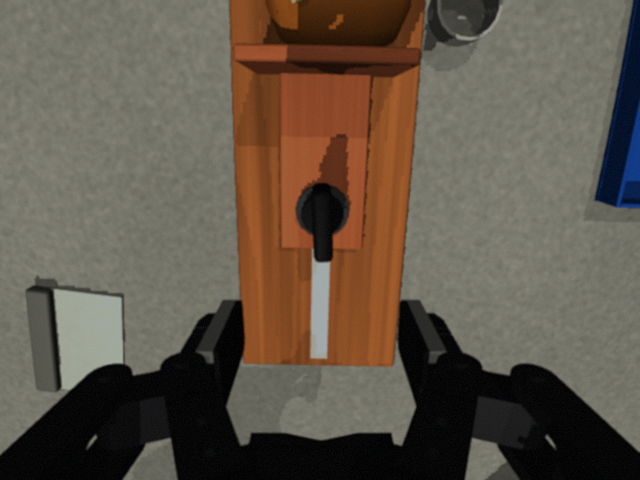

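```bash
python3 - <<'E'
from h import *
from rig import bot
c=bot.read_camera("side");o=dict(np.load("side.npz"))
for n,sl in dict(loaf=(slice(225,320),slice(215,335)),cheek=(slice(205,245),slice(180,260))).items():
    print(n,np.abs(c["color"][sl].astype(int)-o["color"][sl]).mean())
cv2.imwrite("pics/side7.png",c["color"][:,:,::-1])
print(bot.hand_in())
E
```

```text
loaf 16.767777777777777
cheek 23.080208333333335
the job is handed in; nothing more can be done
None
```

View pics/side7.png

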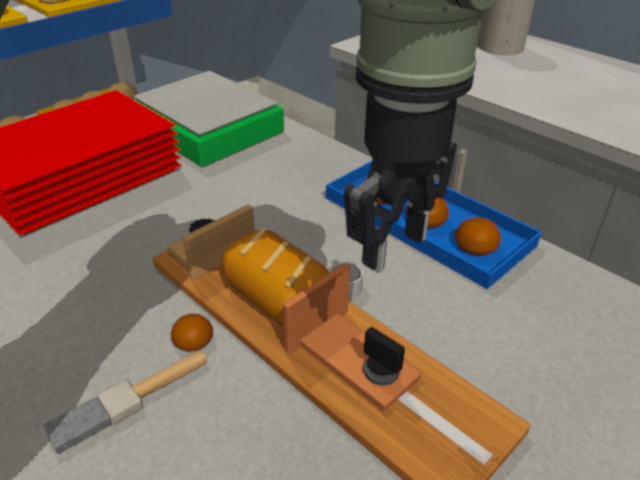

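I turned the T-bar knob clockwise until it came up firm, gave it about 0.52 rad (30 degrees) more, let go, and handed the job in at about 11.5 s. The hand-in gave no verdict.

- **Firm point:** the torque rose from about 0 to 0.35 N m over the last 0.1 rad before firm and stayed near 0.32–0.36 N m for the rest of the turn. I located that point only to about 0.01 rad, because I was turning in 0.1 rad steps.
- **Letting go:** before opening the fingers I turned back 0.08 rad to ease the washer. The last wrist picture puts the bar about 0.11 rad back from its furthest turn, which matches the expected spring-back of 0.1 rad.
- **Robot clear:** after the lift the gripper was about 0.21 m above the table and the force reading was near zero.
- **Loaf and round knob:** in the last side view, which I looked at only after handing in, the loaf and the far end of the guide appear where they were at the start. I did not measure this. The before/after pixel comparison I ran differed by 17–23 grey levels. I put that down to the arm's shadow now falling there, so it confirms nothing either way. The arm never went near the round knob.
- **Refused calls:** the first two move calls were refused for their format, before anything had moved. I resent them with every value written out.

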